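# Aim the beam and switch it in

### The arm

A 7-joint arm with a two-finger parallel gripper is mounted at the origin on the work surface. World frame = base frame: x ahead of the robot, y to its left, z up, the work surface at z = 0. Lengths are in m, angles in rad, forces in N, time in s.
With the tool pointing down it reaches from about 0.4 to 0.85 m from the base axis. Payload 4.4 kg.
Tool frame: the origin (TCP) lies between the finger pads; the fingertips stand r.tips_ahead ahead of it and the grasp point (between the pads) lies 2 mm behind it (r.tips_ahead is the distance from the TCP to the fingertips, in m); z points along the fingers, y is the line along which they close (so a half turn about z gives the same grasp; the last joint's range is limited). The gripper opens to 94 mm and grips with 3 to 60 N. Pads are 16 mm wide; open, the fingers measure 119 mm over their backs; the gripper's body (75 mm by 177 mm) begins 78 mm behind the grasp point.
Start: joints at [1.128, 0.628, 0.038, 1.517, -0.027, 0.996, -0.02], TCP at [0.239, -0.604, 0.196] pointing down, gripper open.
Joint ranges: [-3.06, 3.06], [-0.37, 2.12], [-1.25, 1.32], [0.18, 2.47], [-1.1, 4.24], [0.23, 1.98], [-2.94, 2.94]. Speed limits (rad/s): [2.57, 2.57, 3.14, 3.14, 3.14, 3.14, 3.14].

### API

Orientations are given as a 3x3 rotation matrix whose columns are the frame's x, y, z axes.
In Python, from workcell import r gives the robot as it stands.
- The arm moves only by the tool arm_command, never from a script. Its argument "deltas" is a list that holds one entry, the list of rows, each a list of 7 numbers: the shift along the tool's x, y, z in units of 25 mm (1.0 is 25 mm), then the turn, a rotation vector about the tool's x, y, z in units of 8 degrees (1.0 is 8 degrees), then the opening, from 0 (shut) to 1 (fully open). A call has 1 to 12 rows; each row is the pose to reach, as a shift and turn from the pose commanded when the call began, along the tool's axes at that moment; what a row does not reach only later rows make up. A row lasts 1/10 s, in which the tool goes at most 50 mm and 8.59 degrees, less where a joint would pass 70% of its speed; a pose out of reach is approached as far as the arm can. A call with a gripper value outside its range is refused whole. The fingers move at their own pace and stop on an object; "newtons" is the grip in N (left out, the last holds). Time passes only in rows, so rows that repeat a pose let the fingers close. It gives the time, the measured TCP pose, the force, the opening and the grip force at its end, in the units of the state.
- r.get_obs(): the state, without advancing time (a new reading comes with each control period).
- r.capture(name): name is "scene" or "top"; returns a dict with "img" (420x560x3 uint8, red, green, blue), "fx", "fy", "cx", "cy" (pixels), "extrinsics" (4x4, takes a point from world to camera coordinates). Camera axes: x right, y up, looking along -z (the intrinsics and any distortion apply to the point x, -y, -z); pixel columns grow to the right and rows downward; lengths in m; the calibration is good to about 2 mm. A picture is of the moment at which its call begins. There is no depth.
- r.close_job(): hands the job in; it is judged then, once.
Trained networks look in a picture, given as the dict that the camera call returned (one of the last four; its "shot" number tells which), for a name from the list of things; names that differ only in an ending like _2 or _b are one class to them, and where a whole thing is asked for, a point or a joint stands for the part that bears it (a point fixed in the world has none). Each returns a list of dicts, best first, with "confidence" (0 to 1); they miss things now and then, are a little off and sometimes report something else, mostly with a low value. They report only what shows in the picture. A call takes as long as a camera call.
- r.boxes_of(label, picture): "position" ([x, y, z] in m, in the coordinates of the camera as it stood for that picture, good to about 4 mm: the middle of the surface that is visible of it).
The state is a dict: "t": time; "q": joint angles; "qd": joint speeds; "effort": joint torques, N m; "ee_pos": TCP position; "tcp_rot": TCP orientation; "ft_force": force on the tool from outside, world axes, zero at the start; "ft_torque": the same for the moment, N m; "grip_width": finger opening in m; "grip_force": force on a finger pad.
Only numpy, scipy, OpenCV 4.12 (cv2) and the standard library are available. Lean on these libraries where they do the work, as an engineer would, in place of code of your own. Each camera call takes 0.05 s, during which the arm holds its last target. There are 200 camera calls.

### The job

At the radio desk, use a fingertip to gently push the pointer arm of the round antenna rotator controller around until its tip lines up with the raised lug on the bezel. Then push the toggle of the aluminium coaxial switch right over to its other side. Only push: do not pinch, lift or shift either unit, do not turn the bezel, and leave the paperweight, the paddle key and the handheld in its cradle where they are.

Things in the scene. Friction and masses are not known exactly. Their poses are not given: they have to be found in the camera images.
- rotator: antenna rotator controller: round grey case 230 mm across and 45 mm high, 1.8 kg, standing loose on the desk; origin at the centre of its underside, z up. On its top are a thin dark steel bezel disc (212 mm across, 3 mm thick, stiff to turn) with one raised aluminium lug, a white paper dial, and the black pointer arm. A cable stub leaves its +x side.
- hub (a point): point on the pointer's vertical turning axis (the case's axis), 66 mm above the desk, at the arm's mid-height; the hub is 34 mm across and its top is 79 mm above the desk
- pointer_tip (a point): end of the pointer arm, 86 mm from the axis, 66 mm above the desk. The arm is a straight black bar pointing radially, 14 mm wide out to 72 mm from the axis and 6 mm wide from there to the tip; it spans 57 to 75 mm above the desk, with 8 mm of free air over the dial below it
- pointer (a joint): pointer arm angle on the case, rad, growing counterclockwise from above; 0 along the case's +x, end stops at -2.6 and 2.6. Starts at -2.2 to -1.0; stays where left (light friction, about 1 N at 65 mm from the axis). The lug lies at -0.3 to 1.5 on this scale, so the arm must be pushed counterclockwise by 0.7 to 3.7 rad
- lug (a point): the mark on the bezel: middle of a line 2 mm inside the lug's inner face, 86 mm from the axis, 57 mm above the desk; the pointer tip stands exactly over this point when it lines up. The lug is a small aluminium block 16 mm (radial, 88 to 104 mm from the axis) by 10 mm, its top 57 mm above the desk, so the arm passes inside and above it
- switch: coaxial switch: aluminium box 90 x 70 x 42 mm (x, y, z), 0.8 kg, standing loose; origin at the centre of its underside. Round sockets 16 mm across stick out 16 mm at its +x, -x and -y faces. The toggle on top swings in its x-z plane
- toggle_pivot (a point): pivot of the toggle: centre of the box's top face, 42 mm above the desk
- toggle_tip (a point): centre of the ball (18 mm across) at the end of the toggle, 55 mm from the pivot; the stem is 8 mm thick. Upright, the ball's top is 106 mm above the desk; leaning to a side its centre is 87 mm above the desk and 31 mm from the pivot horizontally
- toggle (a joint): toggle angle, rad: 0 leaning 34 degrees to the box's -x side (it starts there, 0 to 0.1), 0.6 upright, 1.2 leaning 34 degrees to the +x side, hard stops at 0 and 1.2. A push of under 1 N moves it; once well past upright it falls over to that side by itself
- marble: green glass marble paperweight with a flattened foot, 60 mm across, 53 mm high; origin at the centre of its underside; leave alone
- key: chrome paddle key, 75 x 60 mm, 42 mm high; origin at the centre of its underside; leave alone
- cradle: black charging cradle, 60 x 80 mm, 35 mm high; origin at the centre of its underside; leave alone
- handheld: black handheld transceiver standing in the cradle, 34 x 56 x 115 mm with a stub antenna to 185 mm; origin at the centre of its foot; leave alone

How it is judged:
By the outcome, as a careful person would: the job done as asked, in the order asked, and still so for the second after the job is handed in, with the robot touching nothing.
It also fails if it takes over 51 s, if anything falls off the work surface, if the arm or the gripper's body presses on something with over 40 N, if the wrist force passes 120 N, or if a joint passes its speed limit or range.

## Working session

There is one attempt and no reset: what is moved stays moved. The work goes in short steps, Python scripts to look and compute and a tool call to move; the robot and the scene stay as the last step left them, time stands still between calls to the robot, and variables do not carry over. Pictures are saved under pics/ and viewed, at most 10 in all, crops included, and the job is handed in when it is done.

Besides the shell and the picture viewer there is one more tool, called after ">>>" as name(argument=value, ...), one argument or row to a line, values as JSON. arm_command: Moves the arm, as the interface text tells. Its arguments: {"type":"object","properties":{"deltas":{"type":"array"},"newtons":{"type":"number"}},"required":["deltas"]}

```bash
mkdir -p pics
cat > h.py <<'E'
import numpy as np, cv2
from workcell import r
def det(label,p,n=2):
    E=np.array(p["extrinsics"]); out=[]
    for d in r.boxes_of(label,p)[:n]:
        w=np.linalg.inv(E)@np.r_[d["position"],1]; out.append((np.round(w[:3],3).tolist(),round(d["confidence"],2)))
    return out
def proj(p,w):
    c=np.array(p["extrinsics"])@np.r_[w,1]; return p["cx"]+p["fx"]*c[0]/-c[2], p["cy"]+p["fy"]*c[1]/c[2]
def unproj(p,u,v,z):
    E=np.array(p["extrinsics"]); Ei=np.linalg.inv(E)
    d=Ei[:3,:3]@np.array([(u-p["cx"])/p["fx"],-(v-p["cy"])/p["fy"],-1]); o=Ei[:3,3]
    return o+d*(z-o[2])/d[2]
E
python3 - <<'E'
from h import *
for n in("scene","top"):
    p=r.capture(n); cv2.imwrite(f"pics/{n}0.png",p["img"][:,:,::-1])
    print(n,p.keys(),p["fx"],p["cx"],p["cy"],np.round(np.linalg.inv(p["extrinsics"]),3).tolist())
    for l in("rotator","hub","pointer_tip","lug","switch","toggle_pivot","toggle_tip","marble","key","cradle","handheld"): print(l,det(l,p))
print(r.get_obs(),r.tips_ahead)
E
```

```text
scene dict_keys(['img', 'fx', 'fy', 'cx', 'cy', 'extrinsics', 'shot']) 434.6396740588749 278.3878569342814 215.42051648080363 [[0.646, -0.416, 0.64, 1.16], [0.763, 0.354, -0.541, -0.526], [-0.001, 0.837, 0.547, 0.671], [0.0, 0.0, 0.0, 1.0]]
rotator [([0.592, 0.149, 0.048], 0.68)]
hub [([0.575, 0.154, 0.075], 0.67)]
pointer_tip []
lug [([0.586, 0.161, 0.045], 0.91)]
switch [([0.509, -0.229, 0.045], 0.78)]
toggle_pivot [([0.516, -0.23, 0.036], 0.9), ([0.594, 0.147, 0.048], 0.44)]
toggle_tip [([0.474, -0.228, 0.077], 0.65)]
marble [([0.714, -0.109, 0.044], 0.67)]
key [([0.328, -0.268, 0.019], 0.79)]
cradle [([0.61, 0.421, 0.02], 0.84)]
handheld [([0.603, 0.436, 0.091], 0.82)]
top dict_keys(['img', 'fx', 'fy', 'cx', 'cy', 'extrinsics', 'shot']) 497.22796694675344 283.07388853714906 203.7052921915512 [[0.025, 0.994, -0.108, 0.343], [-1.0, 0.023, -0.017, 0.054], [-0.014, 0.109, 0.994, 1.582], [0.0, 0.0, 0.0, 1.0]]
rotator [([0.563, 0.178, 0.049], 0.89)]
hub [([0.561, 0.158, 0.069], 0.49)]
pointer_tip [([0.56, 0.162, 0.069], 0.56)]
lug []
switch [([0.493, -0.217, 0.039], 0.89)]
toggle_pivot
[... 404 characters left out ...]
7674131e-03,  1.07080848e-03, -1.60802954e-03, -6.84922507e-04,
        7.54002670e-04,  5.91606820e-04,  1.27777012e-05]), 'effort': array([ 4.20423166e-04, -5.49599004e+01,  1.14285640e+00, -1.86945927e+01,
       -5.24892169e-02,  1.56273739e-02,  1.90212756e-05]), 'ee_pos': array([ 0.23921137, -0.60440247,  0.1959643 ]), 'tcp_rot': array([[ 9.29861024e-01,  3.67910958e-01,  5.62554661e-05],
       [ 3.67910957e-01, -9.29861026e-01,  2.44831488e-05],
       [ 6.13173841e-05, -2.06892346e-06, -9.99999998e-01]]), 'ft_force': array([ 0.49302485, -0.00204297,  0.38251289]), 'ft_torque': array([ 0.00472325,  0.03121664, -0.04309551]), 'grip_force': 0.0, 'grip_width': 0.09393438359093101} 0.017
```

View pictures.

View pics/scene0.png

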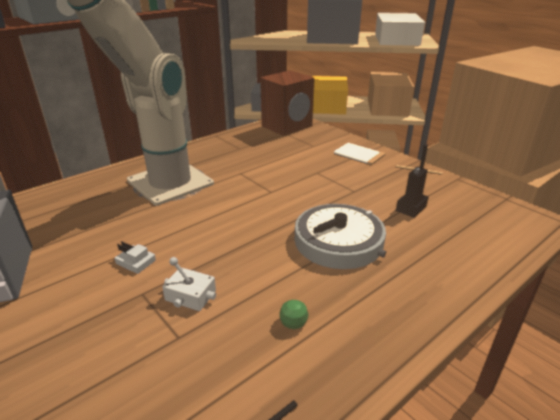

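Run:
```python
import cv2
i=cv2.imread("pics/top0.png"); print(i.shape)
cv2.imwrite("pics/topx.png",cv2.resize(i[60:360,120:520],None,fx=2,fy=2,interpolation=cv2.INTER_CUBIC))
```

```text
(420, 560, 3)
```

View pics/topx.png

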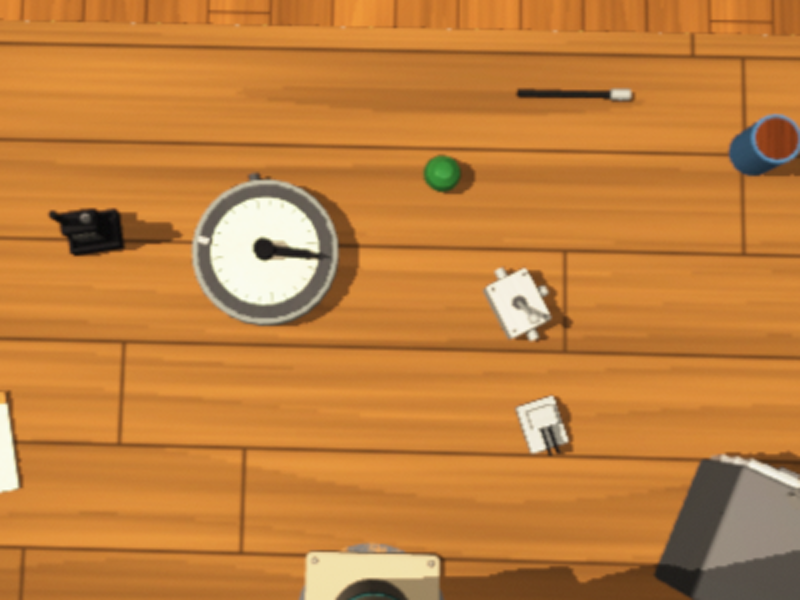

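Run:
```python
from h import *
p=r.capture("top")
f=lambda u,v,z: np.round(unproj(p,120+u/2,60+v/2,z)*1000,1)
H=f(264,249,.079);T=f(328,257,.066);L=f(203,240,.057);C=f(255,178,.02)
# case circle fit
print("hub",H,"tip",T,"lug",L,"cable",C,"case centre",f(265.5,252,.045))
for n,a in(("tip",T),("lug",L),("cab",C)): d=a-H; print(n,np.hypot(d[0],d[1]),np.degrees(np.arctan2(d[1],d[0])))
print("sw box",[f(*a,.042) for a in((485,289),(524,268),(551,320),(515,339))],"pivot",f(519,302,.045),"ball",f(541,320,.087),"sockets",[f(*a,.021) for a in((501,271),(533,336),(545,290))])
```

```text
hub [563.3 175.8  79. ] tip [555.1  77.9  66. ] lug [578.5 272.9  57. ] cable [686.5 198.6  20. ] case centre [563.6 176.1  45. ]
tip 98.24281144185564 -94.78785799508006
lug 98.28250098567901 81.10314136462557
cab 125.29197899307046 10.484815487014194
sw box [array([ 513.8, -167. ,   42. ]), array([ 548.1, -227.3,   42. ]), array([ 467.9, -269.3,   42. ]), array([ 437.1, -213.8,   42. ])] pivot [ 494.4 -219.2   45. ] ball [ 463.9 -244.8   87. ] sockets [array([ 545.3, -195. ,   21. ]), array([ 443.8, -245.6,   21. ]), array([ 516.7, -264.3,   21. ])]
```

>>> arm_command(
  deltas=[
    [[21.2, -22.8, 0, 0, 0, 2.7, 0], [21.2, -22.8, 0, 0, 0, 2.7, 0], [21.2, -22.8, 0, 0, 0, 2.7, 0], [21.2, -22.8, 0, 0, 0, 2.7, 0], [21.2, -22.8, 0, 0, 0, 2.7, 0], [21.2, -22.8, 0, 0, 0, 2.7, 0], [21.2, -22.8, 0, 0, 0, 2.7, 0], [21.2, -22.8, 0, 0, 0, 2.7, 0], [21.2, -22.8, 0, 0, 0, 2.7, 0], [21.2, -22.8, 0, 0, 0, 2.7, 0], [21.2, -22.8, 0, 0, 0, 2.7, 0], [21.2, -22.8, 0, 0, 0, 2.7, 0]],
  ],
  newtons=10,
)

```text
t: 2.45
ee_pos: [0.4582, -0.0436, 0.1964]
tcp_rot: [[1.0, -0.0, 0.001], [-0.0, -1.0, -0.0], [0.001, 0.0, -1.0]]
ft_force: [1.3, 0.1, -0.1]
grip_width: 0.0015
grip_force: 0.0
```

>>> arm_command(
  deltas=[
    [[2.6, -6.6, 0, 0, 0, 0, 0], [2.6, -6.6, 0, 0, 0, 0, 0], [2.6, -6.6, 0, 0, 0, 0, 0], [2.6, -6.6, 0, 0, 0, 0, 0], [2.6, -6.6, 0, 0, 0, 0, 0], [2.6, -6.6, 0, 0, 0, 0, 0], [2.6, -6.6, 0, 0, 0, 0, 0]],
  ],
)

```text
t: 3.15
ee_pos: [0.5221, 0.1176, 0.196]
tcp_rot: [[1.0, -0.002, -0.0], [-0.002, -1.0, -0.001], [-0.0, 0.001, -1.0]]
ft_force: [-0.3, -0.1, -0.3]
grip_width: 0.0004
grip_force: 0.0
```

Run:
```python
from h import *
o=r.get_obs(); print(o["t"],o["ee_pos"],o["q"])
p=r.capture("scene"); u,v=map(int,proj(p,(.563,.176,.06)))
print(u,v); x0,y0=u-90,v-80
cv2.imwrite("pics/s1.png",cv2.resize(p["img"][y0:y0+130,x0:x0+180,::-1],None,fx=4,fy=4,interpolation=cv2.INTER_CUBIC)); print(x0,y0)
```

```text
3.15 [0.5220714  0.1175984  0.19597216] [-0.3150982   0.46450857  0.0586814   1.83886344 -0.03400076  0.83996384
 -1.81312723]
338 221
248 141
```

View pics/s1.png

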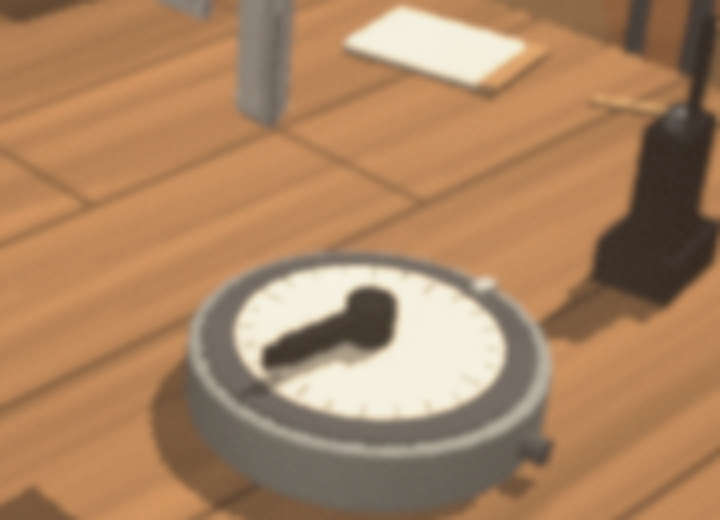

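Run:
```python
from h import *
p=r.capture("scene")
f=lambda u,v,z: np.round(unproj(p,248+u/4,141+v/4,z)*1000,1)
H=f(370,297,.079);T=f(264,355,.070);L=f(486,284,.057)
print(H,T,L)
for d in(T-H,L-H): print(np.hypot(*d[:2]),np.degrees(np.arctan2(d[1],d[0])))
d=L-[563.3,175.8,57]; print(np.hypot(*d[:2]),np.degrees(np.arctan2(d[1],d[0])))
H=np.array([563.5,175.8]); T0=-95
o=r.get_obs()["ee_pos"][:2]*1000
for th in list(range(-95,60,15))+[65,72,76,81]:
    a=np.radians(th);u=np.array([np.cos(a),np.sin(a)]);n=np.array([-u[1],u[0]])
    h=8*abs(n[0])+12.5*abs(n[1])
    C=H+58*u-(7+h)*n; print(th,np.round(C,1), np.round((C-[522,117.6])/25*[1,-1],2))
```

```text
[567.2 177.6  79. ] [560.6  92.7  70. ] [583.6 272.9  57. ]
85.15615068801547 -94.44514882997328
96.70082729739181 80.2357137117154
99.19929435232892 78.1916589238506
-95 [542.4 119.4] [ 0.82 -0.07]
-80 [556.8 115.7] [1.39 0.08]
-65 [570.3 115. ] [1.93 0.1 ]
-50 [584.6 117.8] [ 2.5  -0.01]
-35 [598.5 124.7] [ 3.06 -0.28]
-20 [610.7 135.8] [ 3.55 -0.73]
-5 [619.5 150.7] [ 3.9  -1.32]
10 [624.2 165.5] [ 4.09 -1.92]
25 [625.2 180.6] [ 4.13 -2.52]
40 [621.9 196.4] [ 4.   -3.15]
55 [613.7 211.4] [ 3.67 -3.75]
65 [605.7 220.1] [ 3.35 -4.1 ]
72 [599.  225.3] [ 3.08 -4.31]
76 [594.8 227.8] [ 2.91 -4.41]
81 [589.2 230.4] [ 2.69 -4.51]
```

>>> arm_command(
  deltas=[
    [[0, 0, 1.5, 0, 0, 0, 0], [0, 0, 3, 0, 0, 0, 0], [0, 0, 4.2, 0, 0, 0, 0], [0, 0, 4.64, 0, 0, 0, 0], [0, 0, 4.64, 0, 0, 0, 0], [0, 0, 4.64, 0, 0, 0, 0]],
  ],
)

```text
t: 3.85
ee_pos: [0.5234, 0.1192, 0.0811]
tcp_rot: [[1.0, -0.001, 0.002], [-0.001, -1.0, 0.0], [0.002, -0.0, -1.0]]
ft_force: [0.6, -0.7, 0.5]
grip_width: 0.0003
grip_force: 0.0
```

>>> arm_command(
  deltas=[
    [[0.4, 0, 0, 0, 0, 0, 0], [0.76, 0, 0, 0, 0, 0, 0], [1.05, 0.08, 0, 0, 0, 0, 0], [1.33, 0.14, 0, 0, 0, 0, 0], [1.6, 0.16, 0, 0, 0, 0, 0], [1.88, 0.17, 0, 0, 0, 0, 0], [2.17, 0.13, 0, 0, 0, 0, 0], [2.45, 0.06, 0, 0, 0, 0, 0], [2.73, -0.06, 0, 0, 0, 0, 0], [3.0, -0.22, 0, 0, 0, 0, 0], [3.26, -0.43, 0, 0, 0, 0, 0], [3.5, -0.67, 0, 0, 0, 0, 0]],
  ],
)

```text
t: 5.05
ee_pos: [0.6105, 0.1368, 0.08]
tcp_rot: [[1.0, -0.0, 0.0], [-0.0, -1.0, 0.0], [0.0, -0.0, -1.0]]
ft_force: [0.7, -0.1, 0.9]
grip_width: 0.0005
grip_force: 0.0
```

Run:
```python
from h import *
o=r.get_obs(); print(o["t"],o["ee_pos"],o["ft_force"])
p=r.capture("scene"); x0,y0=248,141
cv2.imwrite("pics/s2.png",cv2.resize(p["img"][y0:y0+130,x0:x0+180,::-1],None,fx=4,fy=4,interpolation=cv2.INTER_CUBIC))
```

```text
5.05 [0.61049614 0.13679451 0.0799567 ] [ 0.71172549 -0.14618535  0.85158851]
```

View pics/s2.png

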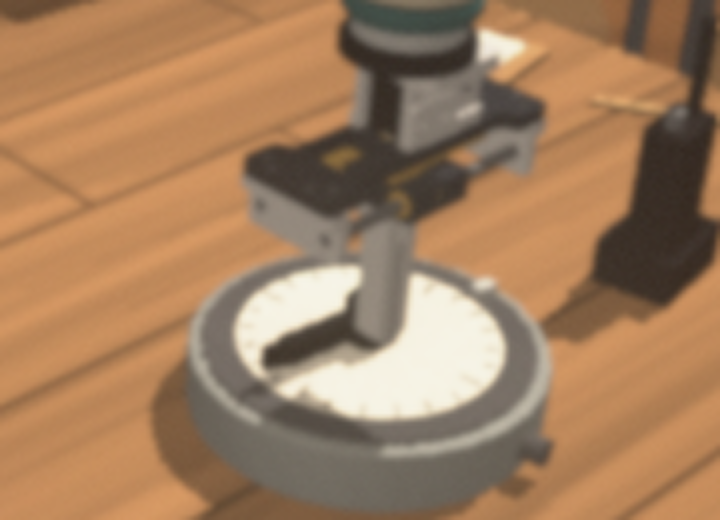

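Run:
```python
from h import *
p=r.capture("scene"); cv2.imwrite("pics/s3.png",p["img"][:,:,::-1])
for w in((.6105,.1368,.063),(.563,.176,.079),(.555,.09,.075)):
    u,v=proj(p,w); print(w,(u-248)*4,(v-141)*4)
f=lambda u,v,z: np.round(unproj(p,248+u/4,141+v/4,z)*1000,1)
for z in(.063,.08,.1,.15,.12): print(z,f(378,343,z))
p=r.capture("top"); i=p["img"][:,:,::-1][150:260,180:340]; cv2.imwrite("pics/t3.png",cv2.resize(i,None,fx=4,fy=4,interpolation=cv2.INTER_CUBIC))
```

```text
(0.6105, 0.1368, 0.063) 374.6112686396227 373.5689976120342
(0.563, 0.176, 0.079) 363.31620798762833 295.1303956397254
(0.555, 0.09, 0.075) 254.6322665948369 345.7285096940568
0.063 [589.8 162.2  63. ]
0.08 [605.8 142.9  80. ]
0.1 [624.5 120.3 100. ]
0.15 [671.4  63.7 150. ]
0.12 [643.3  97.6 120. ]
```

View pics/t3.png

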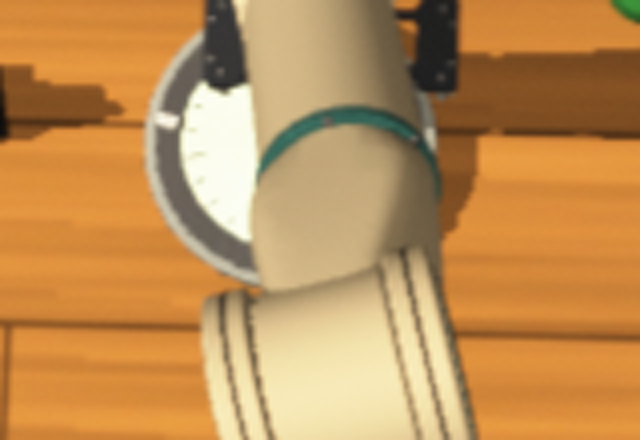

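>>> arm_command(
  deltas=[
    [[-0.6, 0.5, -0.4, 0, 0, 0, 0], [-1.3, 0.8, -0.4, 0, 0, 0, 0], [-2.2, 0.8, -0.4, 0, 0, 0, 0], [-3.0, 0.7, -0.4, 0, 0, 0, 0], [-3.6, 0.67, -0.2, 0, 0, 0, 0], [-3.6, 0.67, 0.3, 0, 0, 0, 0], [-3.6, 0.67, 0.3, 0, 0, 0, 0], [-3.6, 0.67, 0.3, 0, 0, 0, 0]],
  ],
)

```text
t: 6.0
ee_pos: [0.5208, 0.1192, 0.0721]
tcp_rot: [[1.0, -0.001, 0.0], [-0.001, -1.0, -0.0], [0.0, 0.0, -1.0]]
ft_force: [0.9, -0.0, 0.4]
grip_width: 0.0006
grip_force: 0.0
```

Run:
```python
from h import *
o=r.get_obs(); print(o["t"],o["ee_pos"],o["ft_force"],r.tips_ahead)
p=r.capture("scene"); x0,y0=270,150
x,y,z=o["ee_pos"]
for d in(.017,.01,0,-.005):
  for s in ((8,-12),(-8,-12),(8,12)):
    u,v=proj(p,(x+s[0]/1e3,y+s[1]/1e3,z-d)); print(d,s,round((u-x0)*6),round((v-y0)*6))
cv2.imwrite("pics/s4.png",cv2.resize(p["img"][y0:y0+95,x0:x0+130,::-1],None,fx=6,fy=6,interpolation=cv2.INTER_CUBIC))
```

```text
6.0 [0.52078229 0.11921446 0.0720752 ] [ 0.9311921  -0.04633124  0.44224591] 0.017
0.017 (8, -12) 234 461
0.017 (-8, -12) 208 445
0.017 (8, 12) 275 440
0.01 (8, -12) 235 447
0.01 (-8, -12) 208 431
0.01 (8, 12) 276 426
0 (8, -12) 236 427
0 (-8, -12) 209 411
0 (8, 12) 277 407
-0.005 (8, -12) 236 417
-0.005 (-8, -12) 209 401
-0.005 (8, 12) 278 396
```

View pics/s4.png

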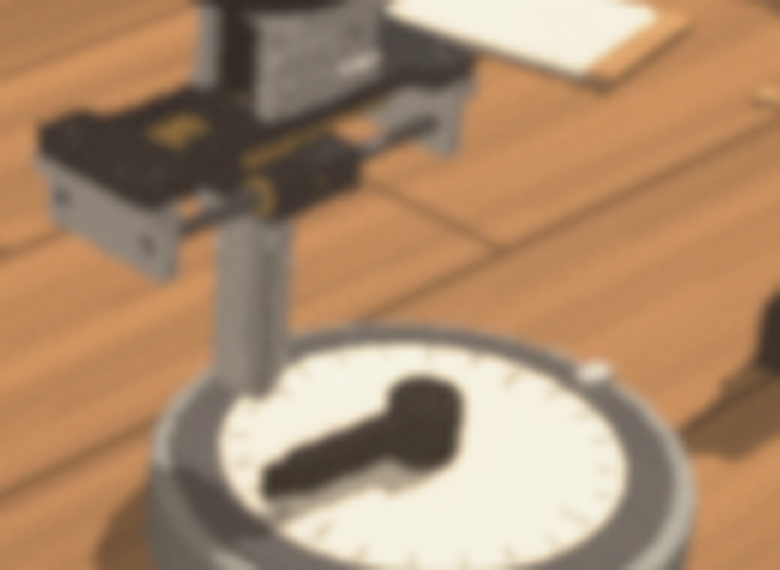

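Run:
```python
from h import *
p=r.capture("scene")
for d in(.017,.01,0,-.01):
  print(d,[tuple(round(float(q)) for q in ((proj(p,(.522+a/1e3,.1176+b/1e3,.196-d))-np.array([248,141]))*4)) for a,b in((8,-12),(-8,-12),(8,12),(0,0))])
i=p["img"]
print(np.array([proj(p,(.5208,.1192,.072-d)) for d in(.017,0,-.012)]).round(1))
print(i[204:228:2,306:320:2].tolist())
```

```text
0.017 [(251, 170), (232, 160), (281, 158), (257, 159)]
0.01 [(252, 160), (233, 150), (281, 147), (257, 148)]
0 [(252, 145), (233, 135), (282, 132), (258, 133)]
-0.01 [(253, 129), (234, 119), (283, 117), (259, 118)]
[[310.3 223.8]
 [310.5 218.2]
 [310.7 214.1]]
[[[153, 133, 115], [144, 133, 122], [139, 128, 117], [127, 118, 107], [116, 105, 96], [132, 119, 107], [172, 136, 106]], [[153, 133, 115], [144, 134, 121], [137, 126, 115], [125, 116, 104], [116, 108, 97], [128, 117, 107], [133, 119, 106]], [[149, 132, 115], [145, 134, 122], [139, 129, 117], [126, 117, 105], [112, 104, 93], [127, 117, 106], [120, 110, 102]], [[150, 135, 119], [145, 135, 122], [141, 131, 120], [126, 117, 106], [115, 105, 96], [137, 127, 115], [164, 152, 135]], [[141, 131, 119], [145, 134, 122], [144, 133, 121], [125, 116, 104], [117, 107, 97], [167, 154, 137], [236, 228, 207]], [[119, 109, 100], [130, 120, 110], [141, 130, 119], [125, 117, 106], [133, 122, 109], [208, 193, 169], [242, 237, 218]], [[116, 106, 99], [134, 124, 112], [196, 183, 160], [180, 167, 147], [209, 195, 169], [239, 231, 211], [242, 235, 216]], [[119, 111, 102], [190, 176, 155], [239, 231, 211], [233, 224, 199], [244, 240, 223], [245, 241, 225], [245, 241, 225]], [[141, 130, 118], [235, 226, 203], [244, 240, 223], [244, 240, 223], [245, 240, 225], [245, 240, 224], [245, 241, 225]], [[169, 156, 139], [233, 223, 199], [236, 226, 203], [244, 238, 220], [245, 240, 224], [245, 239, 223], [244, 238, 220]], [[179, 165, 145], [242, 234, 215], [243, 237, 219], [244, 239, 222], [245, 240, 223], [241, 233, 214], [202, 186, 161]], [[165, 152, 136], [237, 227, 205], [234, 223, 199], [241, 233, 213], [227, 215, 187], [172, 157, 136], [89, 79, 68]]]
```

>>> arm_command(
  deltas=[
    [[0, 0, 0.1, 0, 0, 0, 0], [0, 0, 0.2, 0, 0, 0, 0], [0, 0, 0.3, 0, 0, 0, 0], [0, 0, 0.4, 0, 0, 0, 0], [0, 0, 0.4, 0, 0, 0, 0]],
  ],
)

```text
t: 6.6
ee_pos: [0.5197, 0.1194, 0.0621]
tcp_rot: [[1.0, -0.0, -0.001], [-0.0, -1.0, -0.0], [-0.001, 0.0, -1.0]]
ft_force: [-1.0, 0.7, -0.5]
grip_width: 0.0008
grip_force: 0.0
```

Run:
```python
from h import *
o=r.get_obs(); print(o["t"],o["ee_pos"],o["ft_force"])
p=r.capture("scene"); x0,y0=270,150
i=p["img"]; print(i[210:224,310:314,2].tolist())
cv2.imwrite("pics/s5.png",cv2.resize(i[y0:y0+95,x0:x0+130,::-1],None,fx=6,fy=6,interpolation=cv2.INTER_CUBIC))
```

```text
6.6 [0.51968636 0.11942694 0.062094  ] [-1.01729703  0.6516094  -0.52485176]
[[116, 110, 102, 98], [115, 110, 102, 96], [115, 107, 100, 96], [114, 109, 100, 95], [112, 108, 100, 97], [115, 106, 100, 97], [112, 107, 100, 96], [116, 109, 102, 101], [138, 121, 111, 116], [180, 153, 135, 146], [210, 192, 180, 187], [213, 211, 213, 216], [203, 212, 219, 222], [215, 217, 221, 223]]
```

>>> arm_command(
  deltas=[
    [[0, 0, 0.1, 0, 0, 0, 0], [0, 0, 0.2, 0, 0, 0, 0], [0, 0, 0.3, 0, 0, 0, 0], [0, 0, 0.44, 0, 0, 0, 0], [0, 0, 0.44, 0, 0, 0, 0]],
  ],
)

```text
t: 7.15
ee_pos: [0.5196, 0.1194, 0.051]
tcp_rot: [[1.0, -0.0, -0.001], [-0.0, -1.0, -0.0], [-0.001, 0.0, -1.0]]
ft_force: [-0.0, -0.8, 0.3]
grip_width: 0.0003
grip_force: 0.0
```

Run:
```python
from h import *
o=r.get_obs(); print(o["t"],o["ee_pos"],o["ft_force"])
p=r.capture("scene"); x0,y0=270,150
i=p["img"]; print(i[212:228,310:314,2].tolist())
cv2.imwrite("pics/s5.png",cv2.resize(i[y0:y0+95,x0:x0+130,::-1],None,fx=6,fy=6,interpolation=cv2.INTER_CUBIC))
```

```text
7.15 [0.51959119 0.11939213 0.05096913] [-0.0059864  -0.84935008  0.30426674]
[[115, 108, 101, 95], [112, 107, 100, 99], [113, 107, 100, 96], [112, 107, 99, 95], [112, 107, 99, 94], [112, 107, 100, 97], [112, 106, 101, 98], [109, 107, 101, 97], [111, 104, 100, 97], [117, 106, 102, 105], [143, 125, 116, 126], [185, 162, 152, 168], [213, 201, 195, 206], [214, 212, 215, 217], [192, 203, 212, 207], [163, 182, 194, 174]]
```

View pics/s5.png

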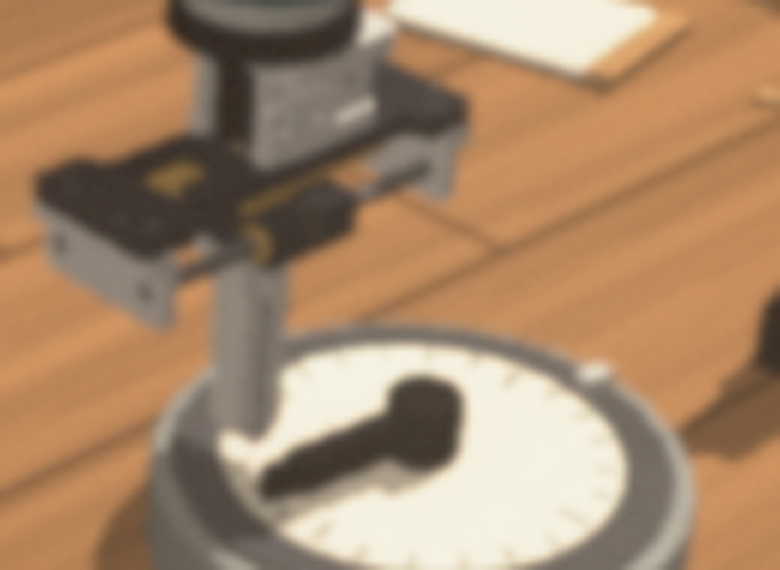

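>>> arm_command(
  deltas=[
    [[0.4, 0, 0, 0, 0, 0, 0], [0.7, 0, 0, 0, 0, 0, 0], [0.91, 0, 0, 0, 0, 0, 0], [1.2, 0.08, 0, 0, 0, 0, 0], [1.49, 0.15, 0, 0, 0, 0, 0], [1.76, 0.17, 0, 0, 0, 0, 0], [2.03, 0.17, 0, 0, 0, 0, 0], [2.32, 0.13, 0, 0, 0, 0, 0], [2.6, 0.06, 0, 0, 0, 0, 0], [2.88, -0.06, 0, 0, 0, 0, 0], [3.16, -0.21, 0, 0, 0, 0, 0], [3.4, -0.42, 0, 0, 0, 0, 0]],
  ],
)

```text
t: 8.4
ee_pos: [0.6057, 0.13, 0.0515]
tcp_rot: [[1.0, -0.001, 0.0], [-0.001, -1.0, -0.0], [0.0, 0.0, -1.0]]
ft_force: [-1.3, -0.5, -0.0]
grip_width: 0.0003
grip_force: 0.5
```

Run:
```python
from h import *
o=r.get_obs(); print(o["t"],o["ee_pos"],o["ft_force"])
p=r.capture("scene"); x0,y0=248,141
cv2.imwrite("pics/s6.png",cv2.resize(p["img"][y0:y0+130,x0:x0+180,::-1],None,fx=4,fy=4,interpolation=cv2.INTER_CUBIC))
```

```text
8.4 [0.60567574 0.12996526 0.0514899 ] [-1.3055379  -0.48157147 -0.04310343]
```

View pics/s6.png

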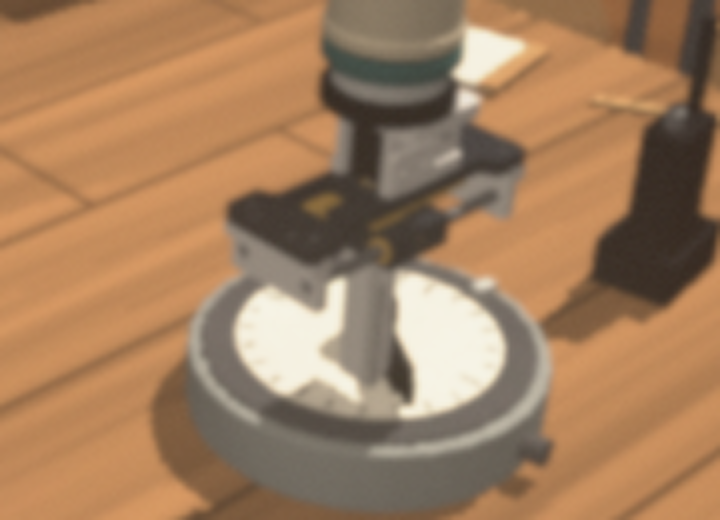

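>>> arm_command(
  deltas=[
    [[0.2, -0.23, 0, 0, 0, 0, 0], [0.4, -0.53, 0, 0, 0, 0, 0], [0.57, -0.83, 0, 0, 0, 0, 0], [0.68, -1.13, 0, 0, 0, 0, 0], [0.76, -1.42, 0, 0, 0, 0, 0], [0.8, -1.72, 0, 0, 0, 0, 0], [0.8, -2.02, 0, 0, 0, 0, 0], [0.76, -2.35, 0, 0, 0, 0, 0], [0.67, -2.66, 0, 0, 0, 0, 0], [0.52, -2.97, 0, 0, 0, 0, 0], [0.34, -3.26, 0, 0, 0, 0, 0], [0.2, -3.4, 0, 0, 0, 0, 0]],
  ],
)

```text
t: 9.65
ee_pos: [0.6095, 0.2164, 0.0516]
tcp_rot: [[1.0, 0.001, 0.0], [0.001, -1.0, 0.001], [0.0, -0.001, -1.0]]
ft_force: [0.4, -1.2, -1.1]
grip_width: 0.0007
grip_force: 0.5
```

Run:
```python
from h import *
o=r.get_obs(); print(o["t"],o["ee_pos"],o["ft_force"])
p=r.capture("scene"); x0,y0=310,180
print("lug",det("lug",p),"tip",det("pointer_tip",p),det("hub",p))
cv2.imwrite("pics/s7.png",cv2.resize(p["img"][y0:y0+70,x0:x0+95,::-1],None,fx=8,fy=8,interpolation=cv2.INTER_CUBIC))
```

```text
9.65 [0.60953104 0.21643869 0.051613  ] [ 0.36852145 -1.197313   -1.141523  ]
lug [([0.595, 0.147, 0.047], 0.87), ([0.602, 0.44, 0.09], 0.3)] tip [([0.583, 0.181, 0.071], 0.58)] [([0.581, 0.179, 0.073], 0.55)]
```

View pics/s7.png

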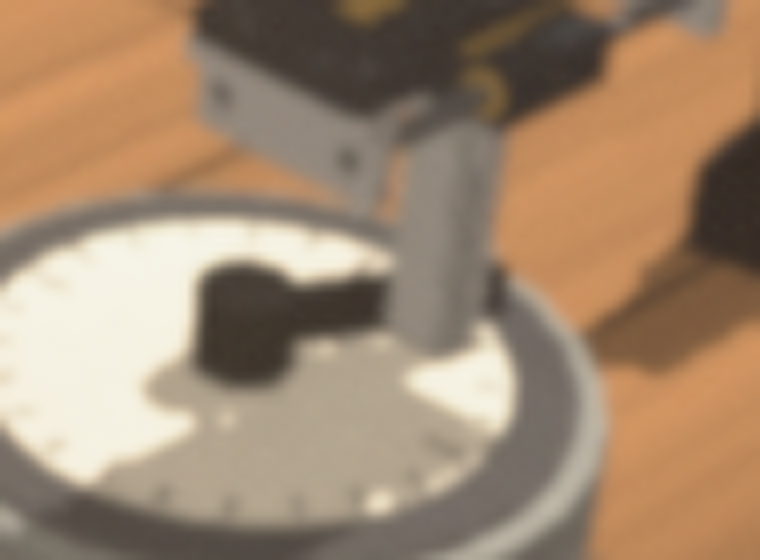

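Run:
```python
from h import *
p=r.capture("scene")
H=unproj(p,310+245/8,180+278/8,.079)*1e3
T=unproj(p,310+503/8,180+290/8,.066)*1e3
L=unproj(p,248+486/4,141+284/4,.057)*1e3
print(H,T,L)
for d in(T-H,L-H): print(np.hypot(*d[:2]),np.degrees(np.arctan2(d[1],d[0])))
```

```text
[565.80008993 179.52146306  79.        ] [610.507484   252.14907725  66.        ] [583.55009575 272.9216526   57.        ]
85.28494255717568 58.38478641727395
95.07185762894696 79.23968252980926
```

>>> arm_command(
  deltas=[
    [[-0.12, -0.12, 0, 0, 0, 0, 0], [-0.25, -0.23, 0, 0, 0, 0, 0], [-0.38, -0.33, 0, 0, 0, 0, 0], [-0.5, -0.42, 0, 0, 0, 0, 0], [-0.62, -0.5, 0, 0, 0, 0, 0], [-0.62, -0.5, 0, 0, 0, 0, 0], [-0.62, -0.5, 0, 0, 0, 0, 0], [-0.2, -0.5, 0, 0, 0, 0, 0], [0.4, -0.5, 0, 0, 0, 0, 0], [0.4, -0.5, -2.0, 0, 0, 0, 0], [0.4, -0.5, -3.6, 0, 0, 0, 0], [0.4, -0.5, -3.6, 0, 0, 0, 0]],
  ],
)

```text
t: 11.1
ee_pos: [0.6252, 0.2288, 0.1474]
tcp_rot: [[1.0, -0.001, 0.011], [-0.001, -1.0, 0.004], [0.011, -0.004, -1.0]]
ft_force: [0.7, 0.1, 0.2]
grip_width: 0.0005
grip_force: 0.0
```

```bash
cat > meas.py <<'E'
from h import *
o=r.get_obs(); print(o["t"],o["ee_pos"])
p=r.capture("scene"); x0,y0=310,180
cv2.imwrite("pics/s8.png",cv2.resize(p["img"][y0:y0+70,x0:x0+95,::-1],None,fx=8,fy=8,interpolation=cv2.INTER_CUBIC))
E
python3 meas.py
```

```text
11.1 [0.62521807 0.22876242 0.14744966]
```

View pics/s8.png

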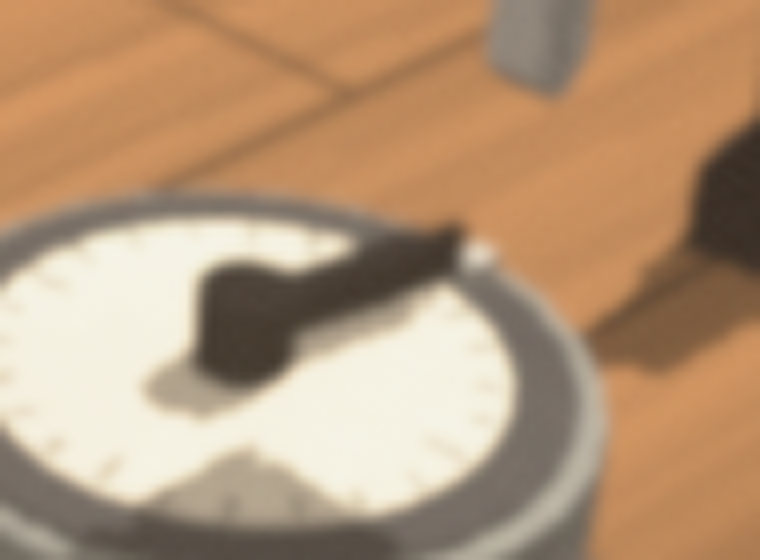

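Run:
```python
from h import *
p=r.capture("top")
# expected pixels in the s8 crop of the tip for angles, hub from this view
s=r.capture("scene")
H=unproj(s,310+245/8,180+278/8,.079)*1e3
for (u,v,z) in((462,248,.066),(465,230,.075),(460,262,.057)):
    T=unproj(s,310+u/8,180+v/8,z)*1e3; d=T-H; print("tip",np.hypot(*d[:2]),np.degrees(np.arctan2(d[1],d[0])))
# lug: bright pixels
def lug(pic,c,rad):
    i=cv2.cvtColor(pic["img"],cv2.COLOR_RGB2GRAY).astype(float)
    return i[c[1]-rad:c[1]+rad+1,c[0]-rad:c[0]+rad+1].astype(int)
print(lug(s,(369,212),6))
u,v=proj(p,(.578,.273,.057)); print(u,v); print(p["img"][172:190,210:262].min(axis=2)[:, :].tolist().__str__().replace("], [","\n"))
```

```text
tip 84.41611164430111 76.17932904829857
tip 82.40931765302918 74.27224640509984
tip 88.20970358033999 79.07021644839585
[[148 149 146 143 146 151 156 157 158 159 159 158 158]
 [141 135 131 124 130 145 155 159 159 158 157 158 157]
 [118 111  99  95 106 130 152 158 158 158 157 157 156]
 [ 87  81  72  71  95 131 160 166 163 159 156 156 155]
 [ 69  66  62  71 107 154 184 187 177 164 158 157 155]
 [ 62  60  62  76 121 174 203 204 187 167 157 155 154]
 [ 61  58  61  77 124 172 195 192 172 158 156 155 155]
 [ 60  62  68  83 117 151 158 155 147 151 157 157 154]
 [ 74  84  96  99 112 126 129 126 131 146 158 161 158]
 [110 134 149 138 124 119 117 116 118 131 147 159 162]
 [160 186 205 189 155 128 116 113 113 117 128 143 157]
 [198 217 230 224 199 158 130 115 111 110 114 124 139]
 [221 232 235 230 219 194 163 132 114 110 110 112 119]]
221.45697341145637 180.16783564966295
[[152, 154, 155, 156, 156, 156, 156, 155, 154, 152, 151, 149, 147, 145, 144, 141, 139, 135, 132, 130, 127, 123, 118, 115, 110, 106, 102, 96, 91, 85, 79, 73, 69, 68, 66, 66, 95, 187, 236, 239, 238, 238, 239, 239, 240, 240, 238,
[... 3372 characters left out ...]
143, 148, 147, 146
146, 150, 150, 152, 153, 155, 152, 141, 121, 93, 68, 59, 61, 75, 94, 89, 69, 50, 50, 54, 57, 62, 67, 70, 75, 81, 81, 77, 71, 62, 56, 52, 49, 47, 46, 45, 47, 56, 56, 41, 43, 43, 37, 33, 30, 28, 55, 110, 144, 148, 147, 147
147, 148, 150, 151, 153, 145, 128, 110, 86, 62, 59, 62, 62, 74, 83, 72, 70, 68, 84, 95, 102, 105, 111, 112, 111, 107, 102, 97, 92, 86, 80, 73, 69, 64, 54, 51, 68, 94, 88, 62, 35, 31, 32, 29, 26, 44, 95, 135, 148, 149, 148, 149
146, 147, 151, 149, 141, 121, 98, 67, 62, 63, 62, 55, 50, 60, 75, 82, 94, 111, 128, 132, 133, 130, 128, 126, 123, 118, 113, 107, 103, 98, 90, 83, 72, 65, 63, 61, 60, 67, 69, 64, 37, 31, 29, 39, 70, 115, 149, 160, 163, 161, 160, 165]]
```

>>> arm_command(
  deltas=[
    [[-2.6, 13, -2, 0, 0, 0, 0], [-2.6, 13, -2, 0, 0, 0, 0], [-2.6, 13, -2, 0, 0, 0, 0], [-2.6, 13, -2, 0, 0, 0, 0], [-2.6, 13, -2, 0, 0, 0, 0], [-2.6, 13, -2, 0, 0, 0, 0], [-2.6, 13, -2, 0, 0, 0, 0], [-2.6, 13, -2, 0, 0, 0, 0], [-2.6, 13, -2, 0, 0, 0, 0], [-2.6, 13, -2, 0, 0, 0, 0]],
  ],
)

```text
t: 12.25
ee_pos: [0.5547, -0.0956, 0.1904]
tcp_rot: [[1.0, 0.002, -0.002], [0.002, -1.0, 0.001], [-0.002, -0.001, -1.0]]
ft_force: [0.4, 0.9, 0.0]
grip_width: 0.0003
grip_force: 0.0
```

```bash
cat > ang.py <<'E'
from h import *
p=r.capture("top"); g=cv2.cvtColor(p["img"],cv2.COLOR_RGB2GRAY)
# rectify the plane z=0.066 around hub, 0.5mm/px
def rect(z,c=(.5635,.176),half=.13,s=.0005):
    k=np.array([[-1,-1],[1,-1],[1,1],[-1,1]])*half
    src=np.float32([proj(p,(c[0]+a,c[1]+b,z)) for a,b in k]); n=2*half/s
    dst=np.float32([[(a+half)/s,(b+half)/s] for a,b in k])
    return cv2.warpPerspective(p["img"],cv2.getPerspectiveTransform(src,dst),(int(n),int(n)),flags=cv2.INTER_CUBIC)
Hd=np.array(proj(p,(.5635,.176,.079)))
# hub centroid: dark blob via distance transform
m=(g<75).astype(np.uint8)[160:215,215:295]
dt=cv2.distanceTransform(m,cv2.DIST_L2,5); print("dt max",dt.max(),np.argwhere(dt>dt.max()-.6).mean(0)[::-1]+[215,160],"pred",Hd)
# dial circle centre (bright) at z .05
b=rect(.049).min(axis=2); mm=(b>170).astype(np.uint8)
cs=max(cv2.findContours(mm,cv2.RETR_EXTERNAL,cv2.CHAIN_APPROX_NONE)[0],key=cv2.contourArea); (cx,cy),rr=cv2.minEnclosingCircle(cv2.convexHull(cs))
c=np.array([.5635-.13+cx*.0005,.176-.13+cy*.0005]); print("dial centre",c,"r",rr*.5)
def polar(z,rs,ths):
    im=rect(z,c).min(axis=2).astype(np.float32); R,T=np.meshgrid(rs,np.radians(ths))
    return cv2.remap(im,((R*np.cos(T)+130)*2).astype(np.float32),((R*np.sin(T)+130)*2).astype(np.float32),cv2.INTER_LINEAR)
ths=np.arange(55,105,.5)
L=polar(.057,np.arange(92,101,1),ths).mean(1); w=np.clip(L-L.min()-.5*np.ptp(L),0,None); print("lug",(w*ths).sum()/w.sum())
for z in(.066,.075):
  for r0 in(30,40,50,60,68):
    a=polar(z,np.arange(r0-3,r0+4),ths).mean(1); w=np.clip(90-a,0,None); print(z,r0,round((w*ths).sum()/w.sum(),2),"min",a.min().round())
E
python3 ang.py
```

```text
dt max 4.3938 [251.83333333 184.        ] pred [251.93676275 184.44568793]
dial centre [0.5666113  0.17837651] r 84.84426879882812
lug 82.21959480204349
0.066 30 80.55 min 27.0
0.066 40 79.43 min 28.0
0.066 50 79.08 min 28.0
0.066 60 79.83 min 27.0
0.066 68 79.25 min 31.0
0.075 30 82.85 min 27.0
0.075 40 81.13 min 27.0
0.075 50 80.45 min 27.0
0.075 60 81.03 min 27.0
0.075 68 80.19 min 33.0
```

>>> arm_command(
  deltas=[
    [[2.4, -13, 0, 0, 0, 0, 0], [2.4, -13, 0, 0, 0, 0, 0], [2.4, -13, 0, 0, 0, 0, 0], [2.4, -13, 0, 0, 0, 0, 0], [2.4, -13, 0, 0, 0, 0, 0], [2.4, -13, 0, 0, 0, 0, 0], [2.4, -13, 0, 0, 0, 0, 0], [2.4, -13, 0, 0, 0, 0, 0], [2.4, -13, 0, 0, 0, 0, 0], [2.4, -13, 1.5, 0, 0, 0, 0], [2.4, -13, 3.5, 0, 0, 0, 0], [2.4, -13, 3.5, 0, 0, 0, 0]],
  ],
)

```text
t: 13.5
ee_pos: [0.6095, 0.2237, 0.0978]
tcp_rot: [[1.0, -0.002, -0.013], [-0.002, -1.0, -0.006], [-0.013, 0.006, -1.0]]
ft_force: [-1.3, -0.2, -0.4]
grip_width: 0.0006
grip_force: 0.0
```

>>> arm_command(
  deltas=[
    [[0, 0, 0.5, 0, 0, 0, 0], [0, 0, 1.2, 0, 0, 0, 0], [0, 0, 1.8, 0, 0, 0, 0], [0, 0, 2.05, 0, 0, 0, 0], [0, 0, 2.05, 0, 0, 0, 0], [0, 0, 2.05, 0, 0, 0, 0]],
  ],
)

```text
t: 14.1
ee_pos: [0.6157, 0.2276, 0.0536]
tcp_rot: [[1.0, -0.0, 0.001], [-0.0, -1.0, 0.0], [0.001, -0.0, -1.0]]
ft_force: [0.3, -0.1, 1.0]
grip_width: 0.0004
grip_force: 0.0
```

>>> arm_command(
  deltas=[
    [[-0.3, -0.03, 0.06, 0, 0, 0, 0], [-0.6, -0.06, 0.06, 0, 0, 0, 0], [-0.75, -0.06, 0.06, 0, 0, 0, 0], [-0.85, -0.06, 0.06, 0, 0, 0, 0], [-0.91, -0.06, 0.06, 0, 0, 0, 0], [-0.96, -0.06, 0.06, 0, 0, 0, 0], [-0.96, -0.06, 0.06, 0, 0, 0, 0], [-0.96, -0.06, 0.06, 0, 0, 0, 0]],
  ],
)

```text
t: 14.9
ee_pos: [0.5913, 0.2289, 0.0513]
tcp_rot: [[1.0, -0.0, 0.0], [-0.0, -1.0, 0.0], [0.0, -0.0, -1.0]]
ft_force: [0.8, 0.2, 0.6]
grip_width: 0.0009
grip_force: 0.5
```

Retract, lift, and move clear for a fresh measurement.

>>> arm_command(
  deltas=[
    [[0.4, 0, 0, 0, 0, 0, 0], [0.9, 0, 0, 0, 0, 0, 0], [0.9, 0, -2, 0, 0, 0, 0], [0.9, 0, -4, 0, 0, 0, 0], [0.0, 2, -5.5, 0, 0, 0, 0], [-1.5, 13, -5.5, 0, 0, 0, 0], [-1.5, 13, -5.5, 0, 0, 0, 0], [-1.5, 13, -5.5, 0, 0, 0, 0], [-1.5, 13, -5.5, 0, 0, 0, 0], [-1.5, 13, -5.5, 0, 0, 0, 0], [-1.5, 13, -5.5, 0, 0, 0, 0], [-1.5, 13, -5.5, 0, 0, 0, 0]],
  ],
)

```text
t: 16.1
ee_pos: [0.552, -0.105, 0.189]
tcp_rot: [[1.0, -0.012, -0.001], [-0.012, -1.0, -0.005], [-0.001, 0.005, -1.0]]
ft_force: [-0.4, -0.0, 0.3]
grip_width: 0.0005
grip_force: 0.0
```

```bash
python3 ang.py
cat >> ang.py <<'E'
print("--- refined, centre = case ring")
def ring():
    # silhouette of case at z .045 vs wood: saturation
    R=rect(.045); hsv=cv2.cvtColor(R,cv2.COLOR_RGB2HSV); m=(hsv[...,1]<80).astype(np.uint8)
    cs=max(cv2.findContours(cv2.morphologyEx(m,cv2.MORPH_OPEN,np.ones((25,25))),cv2.RETR_EXTERNAL,cv2.CHAIN_APPROX_NONE)[0],key=cv2.contourArea)
    e=cv2.fitEllipse(cs); return np.array([.5635-.13+e[0][0]*.0005,.176-.13+e[0][1]*.0005]),e[1]
c,ax=ring(); print("ring",c,ax)
L=polar(.055,np.arange(92,101,1),ths).mean(1); w=np.clip(L-L.min()-.5*np.ptp(L),0,None); lu=(w*ths).sum()/w.sum()
rs=np.arange(28,70,2); t=[]
for r0 in rs:
    a=polar(.066,[r0],ths)[:,0]; w=np.clip(90-a,0,None); t.append((w*ths).sum()/w.sum())
k,off=np.polyfit(1/rs,np.radians(t),1); print("lug",lu,"arm dir",np.degrees(off),"offset mm",k,"lug about arm axis",lu-np.degrees(k/96), "tip at 86",np.degrees(off+k/86))
E
python3 ang.py | sed -n '/---/,$p'
```

```text
dt max 4.3938 [251.6 183.8] pred [251.93676275 184.44568793]
dial centre [0.5666113  0.17837651] r 84.84426879882812
lug 82.2437898396253
0.066 30 82.05 min 28.0
0.066 40 82.84 min 26.0
0.066 50 81.96 min 27.0
0.066 60 82.22 min 27.0
0.066 68 81.84 min 27.0
0.075 30 84.5 min 28.0
0.075 40 84.64 min 26.0
0.075 50 83.36 min 26.0
0.075 60 83.26 min 27.0
0.075 68 83.11 min 27.0
--- refined, centre = case ring
ring [0.56561292 0.17746953] (452.04827880859375, 458.1741027832031)
lug 81.69135251114635 arm dir 81.92369514025548 offset mm -0.6317259419310665 lug about arm axis 82.06838615991278 tip at 86 81.50282036953946
```

```bash
sed 's/r.capture("top")/r.capture("scene")/; /^m=/d; /^dt=/d; s/^c,ax=ring.*/c=unproj(p,310+245\/8,180+278\/8,.079)[:2]; print(c)/' ang.py > ang2.py; python3 ang2.py | sed -n '/---/,$p'
python3 - <<'E'
from h import *
p=r.capture("top")
print("switch",det("switch",p),det("toggle_tip",p),det("toggle_pivot",p)); o=r.get_obs(); print(o["ee_pos"],o["tcp_rot"])
E
```

```text
--- refined, centre = case ring
[0.56580009 0.17952146]
lug 80.98982861553141 arm dir 86.0004031505771 offset mm -5.192359008540065 lug about arm axis 84.08878962496972 tip at 86 82.54109783771571
switch [([0.49, -0.255, 0.038], 0.62)] [] [([0.489, -0.258, 0.041], 0.55)]
[ 0.55373827 -0.09421185  0.18857924] [[ 9.99996407e-01  2.66757537e-03 -2.64723905e-04]
 [ 2.66775525e-03 -9.99996209e-01  6.81495800e-04]
 [-2.62904961e-04 -6.82199569e-04 -9.99999733e-01]]
```

>>> arm_command(
  deltas=[
    [[-4.7, 6.2, 0, 0, 0, -3.3, 0], [-4.7, 6.2, 0, 0, 0, -3.3, 0], [-4.7, 6.2, 0, 0, 0, -3.3, 0], [-4.7, 6.2, 0, 0, 0, -3.3, 0], [-4.7, 6.2, 0, 0, 0, -3.3, 0], [-4.7, 6.2, 0, 0, 0, -3.3, 0], [-4.7, 6.2, 0, 0, 0, -3.3, 0], [-4.7, 6.2, 2, 0, 0, -3.3, 0], [-4.7, 6.2, 3.5, 0, 0, -3.3, 0], [-4.7, 6.2, 5, 0, 0, -3.3, 0], [-4.7, 6.2, 5, 0, 0, -3.3, 0], [-4.7, 6.2, 5, 0, 0, -3.3, 0]],
  ],
)

```text
t: 17.65
ee_pos: [0.4369, -0.2495, 0.0638]
tcp_rot: [[0.895, 0.447, -0.001], [0.447, -0.895, 0.001], [-0.0, -0.001, -1.0]]
ft_force: [0.6, 0.7, 0.9]
grip_width: 0.0003
grip_force: 0.0
```

Run:
```python
from h import *
p=r.capture("scene"); print("switch",det("switch",p),"tip",det("toggle_tip",p,1),"pivot",det("toggle_pivot",p,1)); cv2.imwrite("pics/s9.png",p["img"][:,:,::-1])
o=r.get_obs();print(o["t"],o["ee_pos"],o["ft_force"])
```

```text
switch [([0.508, -0.231, 0.044], 0.95), ([0.473, -0.229, 0.077], 0.38)] tip [] pivot [([0.517, -0.225, 0.037], 0.97)]
17.85 [ 0.43757416 -0.25140244  0.0656313 ] [-0.2236621   0.00370565 -0.67089753]
```

>>> arm_command(
  deltas=[
    [[0.3, 0, 0, 0, 0, 0, 0], [0.6, 0, 0, 0, 0, 0, 0], [0.85, 0, 0, 0, 0, 0, 0], [1.1, 0, 0, 0, 0, 0, 0], [1.35, 0, 0, 0, 0, 0, 0], [1.6, 0, 0, 0, 0, 0, 0], [1.85, 0, 0, 0, 0, 0, 0], [2.1, 0, 0, 0, 0, 0, 0], [2.35, 0, 0, 0, 0, 0, 0], [2.6, 0, 0, 0, 0, 0, 0], [2.76, 0, 0, 0, 0, 0, 0], [2.76, 0, 0, 0, 0, 0, 0]],
  ],
)

```text
t: 19.05
ee_pos: [0.4985, -0.2199, 0.0637]
tcp_rot: [[0.895, 0.445, 0.001], [0.445, -0.895, 0.0], [0.001, 0.0, -1.0]]
ft_force: [-0.8, -0.1, 0.7]
grip_width: 0.0003
grip_force: 0.0
```

Retreat, lift, and move away to the side for a check.

>>> arm_command(
  deltas=[
    [[-0.6, 0, 0, 0, 0, 0, 0], [-1.6, 0, 0, 0, 0, 0, 0], [-2.8, 0, 0, 0, 0, 0, 0], [-2.8, 0, -1.5, 0, 0, 0, 0], [-2.8, 0, -3.5, 0, 0, 0, 0], [-2.8, 0, -5.5, 0, 0, 0, 0], [-2.8, 4, -5.5, 0, 0, 0, 0], [-2.8, 8, -5.5, 0, 0, 0, 0], [-2.8, 8, -5.5, 0, 0, 0, 0], [-2.8, 8, -5.5, 0, 0, 0, 0], [-2.8, 8, -5.5, 0, 0, 0, 0]],
  ],
)

```text
t: 20.15
ee_pos: [0.5222, -0.4385, 0.1995]
tcp_rot: [[0.899, 0.438, -0.001], [0.438, -0.899, -0.004], [-0.003, 0.004, -1.0]]
ft_force: [0.4, 1.7, -0.8]
grip_width: 0.0005
grip_force: 0.0
```

```bash
python3 - <<'E'
from h import *
o=r.get_obs();print(o["t"],o["ee_pos"])
for n in("top","scene"):
    p=r.capture(n)
    for l in("switch","toggle_tip","toggle_pivot","marble","key"): print(n,l,det(l,p,2))
    if n=="top":
        a=cv2.cvtColor(cv2.imread("pics/top0.png"),cv2.COLOR_BGR2GRAY).astype(int);b=cv2.cvtColor(p["img"],cv2.COLOR_RGB2GRAY).astype(int)
        for nm,z in(("-x",-31),("+x",31)):
            u,v=proj(p,(.4945+z/1e3*.895,-.220+z/1e3*.446,.087)); print(nm,u,v)
        s=(slice(188,232),slice(356,404)); print((np.abs(a-b)[s]>25).sum()); print(np.abs(a-b)[s][::2,::2])
E
python3 ang.py | sed -n '/---/,$p'
```

```text
20.15 [ 0.52215978 -0.43851921  0.19950336]
top switch [([0.498, -0.216, 0.039], 0.81)]
top toggle_tip []
top toggle_pivot [([0.496, -0.218, 0.04], 0.6)]
top marble [([0.695, -0.095, 0.046], 0.81)]
top key [([0.304, -0.26, 0.015], 0.84)]
-x 386.8247186378538 218.96312211513407
+x 377.6802268915045 200.42332575718916
185
[[  1   1   0   1   0   1   1   1   0   0   1   2   0   1   0   1   0   1
    0   1   1   0   1   1]
 [  1   2   2   0   1   0   1   1   1   1   0   1   1   0   1   1   1   1
    2   0   1   1   0   1]
 [  2   0   1   0   1   1   0   1   1   0   1   1   1   0   0   0   3   0
    2   1   0   0   1   1]
 [  0   2   0   1   2   0   0   1   1   1   1   1   1   1   1   0   1   2
    1   0   1   0   2   2]
 [  0   1   0   1   1   0   1   1   1   1   7   2   1   1   0   3   1   0
    1   1   1   0   0   0]
 [  1   0   0   1   1   2   0   1   1  14  44  46  12   1   0   2   0   0
    2   1   0   0   1   1]
 [  0   0   2   2   1   1   0   1   1  14  15  26  30   3  47  40   0   1
    1   3   2   1   2   0]
 [  0   1   1   1   0   1   0   1   0  15  48  61  15  19  85  74   9  
[... 1289 characters left out ...]
 1   1   0   1   0   0   1
    1   1   0   1   1   0]
 [  1   2   0   0   0   2   2   1   1   0   1   1   1   1   2   0   0   2
    0   1   0   1   0   1]]
scene switch [([0.514, -0.225, 0.045], 0.81), ([0.328, -0.269, 0.017], 0.39)]
scene toggle_tip []
scene toggle_pivot [([0.518, -0.223, 0.039], 0.62)]
scene marble [([0.713, -0.105, 0.043], 0.62), ([0.579, 0.185, 0.074], 0.32)]
scene key [([0.328, -0.268, 0.017], 0.85), ([0.605, 0.439, 0.091], 0.49)]
--- refined, centre = case ring
ring [0.56563254 0.17746597] (451.94891357421875, 458.38775634765625)
lug 81.69066550063779 arm dir 81.9196584673619 offset mm -0.6097784002852572 lug about arm axis 82.05460017537304 tip at 86 81.51340580719231
```

```bash
python3 -c "
from workcell import r
print(r.close_job())"
```

```text
the job is handed in; nothing more can be done
None
```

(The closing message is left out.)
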